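# Rack the pin tins and hold up the fullest

## Robot

A 6-joint arm with a two-finger parallel gripper is mounted at the origin on the work surface. World frame = base frame: x ahead of the robot, y to its left, z up, the work surface at z = 0. Lengths are in m, angles in rad, forces in N, time in s.
With the tool pointing down it reaches from about 0.25 to 0.725 m from the base axis. Payload 9.7 kg.
Tool frame: the origin (TCP) lies between the finger pads; the fingertips stand 8 mm ahead of it and the grasp point (between the pads) lies 11 mm behind it (manip.nose_length is the distance from the TCP to the fingertips, in m); z points along the fingers, y is the line along which they close (so a half turn about z gives the same grasp; the last joint's range is limited). The gripper opens to 85 mm and grips with 20 to 120 N. Pads are 22 mm wide; open, the fingers measure 114 mm over their backs; the gripper's body (76 mm by 85 mm) begins 54 mm behind the grasp point. The pads swing forward as they close: fully open they stand 13 mm farther back than shut.
Start: joints at [-1.186, 0.087, 0.176, 1.66, 0, 1.571], TCP at [0.206, -0.51, 0.239] pointing down, gripper open.
Joint ranges: [-3.13, 3.13], [-0.85, 1.81], [-1.15, 1.24], [-2.2, 2.28], [-1.44, 1.52], [-3.14, 3.14]. Speed limits (rad/s): [2.22, 2.22, 2.57, 3.14, 3.14, 3.14].

## Interface

Orientations are given as a rotation vector (axis times angle).
In Python, from cell import get_state, optics, job, nets, manip gives the robot as it stands. The module is installed in compiled form; this text tells all that it offers.
- The arm moves only by the tool jog_arm, never from a script. Its argument "rows" is a list of rows, each an object with "delta_pos": the shift along the world's x, y, z in cm, a list of three; "delta_rot": the turn, a rotation vector about the world's x, y, z in degrees, a list of three; "grip": the finger opening in cm, from 0 to 8.54. A call has 1 to 20 rows; each row shifts and turns the commanded pose from where the row before left it; what a row does not reach is not made up. A row lasts 1/10 s, in which the tool goes at most 50 mm and 8.59 degrees, less where a joint would pass 70% of its speed; a pose out of reach is approached as far as the arm can. A call is refused whole if a number of a shift passes 5 or a number of a turn 8.59, either way. A call with a gripper value outside its range is refused whole. The fingers move at their own pace and stop on an object; "squeeze" is the grip in N (left out, the last holds). Time passes only in rows, so rows that do not move let the fingers close. It gives the time, the measured TCP pose, the force, the opening and the grip force at its end, in the units of the state.
- get_state(): the state, without advancing time (a new reading comes with each control period).
- optics.read_camera(name): name is "scene" or "top" or "wrist"; returns the picture (480x640x3 uint8, red, green, blue); there is no depth.
- optics.calibration(name): a dict with "K" (3x3 intrinsics, pixels), "position" and "attitude" of the camera in the world; the wrist camera has in their place "hand_eye" (4x4, takes a point from camera to tool coordinates, whose origin is the TCP and whose axes are the flange's). Camera axes: x right, y down, z forward; pixel columns grow to the right and rows downward; lengths in m; the calibration is good to about 2 mm. A picture is of the moment at which its call begins: read the wrist's pose just before it. calibration takes no time and is no camera call.
- job.finish_job(): hands the job in; it is judged then, once.
Trained networks look in the newest picture that a camera, given by its name, has taken for a name from the list of things; names that differ only in an ending like _2 or _b are one class to them, and where a whole thing is asked for, a point or a joint stands for the part that bears it (a point fixed in the world has none). Each returns a list of dicts, best first, with "score" (0 to 1); they miss things now and then, are a little off and sometimes report something else, mostly with a low value. They report only what shows in the picture. A call takes as long as a camera call. They do not tell look-alikes from the thing itself.
- nets.boxes_of(camera, name): "rect" ([left, top, right, bottom] as shares, 0 to 1, of the picture: columns of its width, rows of its height, round what is visible of it).
- nets.masks_of(camera, name): "pixels" (480x640 bool, what is visible of it) and "rect" ([left, top, right, bottom] as shares, 0 to 1, of the picture: columns of its width, rows of its height, round what is visible of it).
The state is a dict: "time": time; "q": joint angles; "joint_velocities": joint speeds; "tau": joint torques, N m; "tool_pos": TCP position; "eef_rot": TCP orientation; "force": force on the tool from outside, world axes, zero at the start; "wrist_torque": the same for the moment, N m; "width": finger opening in m; "grip_force": force on a finger pad.
Only numpy, scipy, OpenCV 4.12 (cv2) and the standard library are available. Lean on these libraries where they do the work, as an engineer would, in place of code of your own. Each camera call takes 0.05 s, during which the arm holds its last target. There are 200 camera calls.

## Task

Three identical closed tins of brass handle pins stand about the sharpening bench: stand them one after another in the rack's numbered pockets, first pocket 1 (one dot), then 2, then 3, any tin in any pocket, each let go, setting them down rather than dropping them and never tipping them over. Then take the heaviest, judged by feel, back out of the rack and finish while holding it still and upright in the gripper, its bottom at least 15 cm above the bench, with the other two still standing in their pockets. Leave everything else on the bench where it is.

Things in the scene. Friction and masses are not known exactly. Their poses are not given: they have to be found in the camera images.
- tin_a: closed, red, round tin with a bright aluminium lid and a cream band, 54 mm across and 84 mm tall, rigid, starts standing upright on the bench. Origin: centre of its underside; z axis up through the lid. The three tins look exactly alike; by weight they are about 0.2, 0.4 and 0.8 kg (each within about 0.1 kg), and which is which changes from time to time. The contents can shift by a few mm
- tin_b: closed, red, round tin with a bright aluminium lid and a cream band, 54 mm across and 84 mm tall, rigid, starts standing upright on the bench. Origin: centre of its underside; z axis up through the lid. The three tins look exactly alike; by weight they are about 0.2, 0.4 and 0.8 kg (each within about 0.1 kg), and which is which changes from time to time. The contents can shift by a few mm
- tin_c: closed, red, round tin with a bright aluminium lid and a cream band, 54 mm across and 84 mm tall, rigid, starts standing upright on the bench. Origin: centre of its underside; z axis up through the lid. The three tins look exactly alike; by weight they are about 0.2, 0.4 and 0.8 kg (each within about 0.1 kg), and which is which changes from time to time. The contents can shift by a few mm
- rack: wooden rack fixed to the bench, 120 x 300 x 30 mm, with three round pockets 62 mm across and 18 mm deep in a row along its y axis, 95 mm apart, numbered by 1, 2 and 3 black dots on the top face beside them (on the side away from the robot). Origin: centre of its underside; its y axis points along the row from pocket 3 to pocket 1, z up
- pocket_1 (a point): centre of the floor of the pocket with 1 dot, 12 mm above the bench and 18 mm below the rack's top face; z up, axes along the rack's
- pocket_2 (a point): centre of the floor of the pocket with 2 dots, 12 mm above the bench and 18 mm below the rack's top face; z up, axes along the rack's
- pocket_3 (a point): centre of the floor of the pocket with 3 dots, 12 mm above the bench and 18 mm below the rack's top face; z up, axes along the rack's
- whetstone: reddish sharpening stone, 200 x 65 x 28 mm, lying flat, loose on the bench; not part of the job. Origin: on its underside
- oil_bottle: amber oil bottle, 50 mm across, 120 mm tall, loose on the bench; not part of the job. Origin: on its underside
- cork_block: cork block, 50 x 90 x 30 mm, loose on the bench; not part of the job. Origin: on its underside
- handle_blank: wooden knife-handle blank with a black ferrule, 125 x 26 x 26 mm, lying along its x axis, loose on the bench; not part of the job. Origin: on its underside
- brush: small brush, 160 mm long, lying along its x axis, loose on the bench; not part of the job. Origin: on its underside
- dressing_stick: grey dressing stick, 35 x 100 x 22 mm, loose on the bench; not part of the job. Origin: on its underside
- wrench: steel wrench, 170 mm long, lying along its x axis, loose on the bench; not part of the job. Origin: on its underside
- jar: glass jar with steel cap, 60 mm across, 75 mm tall, loose on the bench; not part of the job. Origin: on its underside
Not all that is in view belongs to the job. What is shaped like the tin_c but purple or turquoise is not meant.

How it is judged:
On the way, in this order (a step that is already met when the one before it is completed fails the run):
1. a tin stands let go in pocket 1, pockets 2 and 3 still empty (((horizontal distance between tin_a and pocket_1 below 0.006 m and z of tin_a in the frame of pocket_1 below 0.004 m and angle between tin_a's own z axis and vertical below 0.1 rad and contact force between tin_a and the fingers below 0.05 N and linear speed of tin_a below 0.05 m/s) or (horizontal distance between tin_b and pocket_1 below 0.006 m and z of tin_b in the frame of pocket_1 below 0.004 m and angle between tin_b's own z axis and vertical below 0.1 rad and contact force between tin_b and the fingers below 0.05 N and linear speed of tin_b below 0.05 m/s) or (horizontal distance between tin_c and pocket_1 below 0.006 m and z of tin_c in the frame of pocket_1 below 0.004 m and angle between tin_c's own z axis and vertical below 0.1 rad and contact force between tin_c and the fingers below 0.05 N and linear speed of tin_c below 0.05 m/s)) and horizontal distance between each of tin_a, tin_b, tin_c and pocket_2 above 0.035 m and horizontal distance between each of tin_a, tin_b, tin_c and pocket_3 above 0.035 m), for 0.2 s.
2. a second tin stands let go in pocket 2, pocket 1 still filled and 3 still empty (((horizontal distance between tin_a and pocket_1 below 0.006 m and z of tin_a in the frame of pocket_1 below 0.004 m and angle between tin_a's own z axis and vertical below 0.1 rad and contact force between tin_a and the fingers below 0.05 N and linear speed of tin_a below 0.05 m/s) or (horizontal distance between tin_b and pocket_1 below 0.006 m and z of tin_b in the frame of pocket_1 below 0.004 m and angle between tin_b's own z axis and vertical below 0.1 rad and contact force between tin_b and the fingers below 0.05 N and linear speed of tin_b below 0.05 m/s) or (horizontal distance between tin_c and pocket_1 below 0.006 m and z of tin_c in the frame of pocket_1 below 0.004 m and angle between tin_c's own z axis and vertical below 0.1 rad and contact force between tin_c and the fingers below 0.05 N and linear speed of tin_c below 0.05 m/s)) and ((horizontal distance between tin_a and pocket_2 below 0.006 m and z of tin_a in the frame of pocket_2 below 0.004 m and angle between tin_a's own z axis and vertical below 0.1 rad and contact force between tin_a and the fingers below 0.05 N and linear speed of tin_a below 0.05 m/s) or (horizontal distance between tin_b and pocket_2 below 0.006 m and z of tin_b in the frame of pocket_2 below 0.004 m and angle between tin_b's own z axis and vertical below 0.1 rad and contact force between tin_b and the fingers below 0.05 N and linear speed of tin_b below 0.05 m/s) or (horizontal distance between tin_c and pocket_2 below 0.006 m and z of tin_c in the frame of pocket_2 below 0.004 m and angle between tin_c's own z axis and vertical below 0.1 rad and contact force between tin_c and the fingers below 0.05 N and linear speed of tin_c below 0.05 m/s)) and horizontal distance between each of tin_a, tin_b, tin_c and pocket_3 above 0.035 m), for 0.2 s.
3. the third tin stands let go in pocket 3, so that all three pockets are filled (((horizontal distance between tin_a and pocket_1 below 0.006 m and z of tin_a in the frame of pocket_1 below 0.004 m and angle between tin_a's own z axis and vertical below 0.1 rad and contact force between tin_a and the fingers below 0.05 N and linear speed of tin_a below 0.05 m/s) or (horizontal distance between tin_b and pocket_1 below 0.006 m and z of tin_b in the frame of pocket_1 below 0.004 m and angle between tin_b's own z axis and vertical below 0.1 rad and contact force between tin_b and the fingers below 0.05 N and linear speed of tin_b below 0.05 m/s) or (horizontal distance between tin_c and pocket_1 below 0.006 m and z of tin_c in the frame of pocket_1 below 0.004 m and angle between tin_c's own z axis and vertical below 0.1 rad and contact force between tin_c and the fingers below 0.05 N and linear speed of tin_c below 0.05 m/s)) and ((horizontal distance between tin_a and pocket_2 below 0.006 m and z of tin_a in the frame of pocket_2 below 0.004 m and angle between tin_a's own z axis and vertical below 0.1 rad and contact force between tin_a and the fingers below 0.05 N and linear speed of tin_a below 0.05 m/s) or (horizontal distance between tin_b and pocket_2 below 0.006 m and z of tin_b in the frame of pocket_2 below 0.004 m and angle between tin_b's own z axis and vertical below 0.1 rad and contact force between tin_b and the fingers below 0.05 N and linear speed of tin_b below 0.05 m/s) or (horizontal distance between tin_c and pocket_2 below 0.006 m and z of tin_c in the frame of pocket_2 below 0.004 m and angle between tin_c's own z axis and vertical below 0.1 rad and contact force between tin_c and the fingers below 0.05 N and linear speed of tin_c below 0.05 m/s)) and ((horizontal distance between tin_a and pocket_3 below 0.006 m and z of tin_a in the frame of pocket_3 below 0.004 m and angle between tin_a's own z axis and vertical below 0.1 rad and contact force between tin_a and the fingers below 0.05 N and linear speed of tin_a below 0.05 m/s) or (horizontal distance between tin_b and pocket_3 below 0.006 m and z of tin_b in the frame of pocket_3 below 0.004 m and angle between tin_b's own z axis and vertical below 0.1 rad and contact force between tin_b and the fingers below 0.05 N and linear speed of tin_b below 0.05 m/s) or (horizontal distance between tin_c and pocket_3 below 0.006 m and z of tin_c in the frame of pocket_3 below 0.004 m and angle between tin_c's own z axis and vertical below 0.1 rad and contact force between tin_c and the fingers below 0.05 N and linear speed of tin_c below 0.05 m/s))), for 0.2 s.
At the end, for the whole second after the job is handed in: The heaviest tin is held by the fingers alone, still, upright within 0.25 rad, underside over 145 mm above the bench; the other two stand let go in pockets, within 6 mm of centre and 4 mm of the floor, each pressing on the rack with 1.0 to 5.7 N (the heaviest would press harder) (((height (world z) of tin_a above 0.145 m and angle between tin_a's own z axis and vertical below 0.25 rad and linear speed of tin_a below 0.05 m/s and contact force between tin_a and the fingers above 1 N and contact force between tin_a and rack below 0.05 N and contact force between tin_a and tin_b below 0.05 N and contact force between tin_a and tin_c below 0.05 N and ((horizontal distance between tin_b and pocket_1 below 0.006 m and z of tin_b in the frame of pocket_1 below 0.004 m and angle between tin_b's own z axis and vertical below 0.1 rad and contact force between tin_b and the fingers below 0.05 N and linear speed of tin_b below 0.05 m/s) or (horizontal distance between tin_b and pocket_2 below 0.006 m and z of tin_b in the frame of pocket_2 below 0.004 m and angle between tin_b's own z axis and vertical below 0.1 rad and contact force between tin_b and the fingers below 0.05 N and linear speed of tin_b below 0.05 m/s) or (horizontal distance between tin_b and pocket_3 below 0.006 m and z of tin_b in the frame of pocket_3 below 0.004 m and angle between tin_b's own z axis and vertical below 0.1 rad and contact force between tin_b and the fingers below 0.05 N and linear speed of tin_b below 0.05 m/s)) and ((horizontal distance between tin_c and pocket_1 below 0.006 m and z of tin_c in the frame of pocket_1 below 0.004 m and angle between tin_c's own z axis and vertical below 0.1 rad and contact force between tin_c and the fingers below 0.05 N and linear speed of tin_c below 0.05 m/s) or (horizontal distance between tin_c and pocket_2 below 0.006 m and z of tin_c in the frame of pocket_2 below 0.004 m and angle between tin_c's own z axis and vertical below 0.1 rad and contact force between tin_c and the fingers below 0.05 N and linear speed of tin_c below 0.05 m/s) or (horizontal distance between tin_c and pocket_3 below 0.006 m and z of tin_c in the frame of pocket_3 below 0.004 m and angle between tin_c's own z axis and vertical below 0.1 rad and contact force between tin_c and the fingers below 0.05 N and linear speed of tin_c below 0.05 m/s)) and contact force between tin_b and rack between 1 and 5.7 N and contact force between tin_c and rack between 1 and 5.7 N) or (height (world z) of tin_b above 0.145 m and angle between tin_b's own z axis and vertical below 0.25 rad and linear speed of tin_b below 0.05 m/s and contact force between tin_b and the fingers above 1 N and contact force between tin_b and rack below 0.05 N and contact force between tin_b and tin_a below 0.05 N and contact force between tin_b and tin_c below 0.05 N and ((horizontal distance between tin_a and pocket_1 below 0.006 m and z of tin_a in the frame of pocket_1 below 0.004 m and angle between tin_a's own z axis and vertical below 0.1 rad and contact force between tin_a and the fingers below 0.05 N and linear speed of tin_a below 0.05 m/s) or (horizontal distance between tin_a and pocket_2 below 0.006 m and z of tin_a in the frame of pocket_2 below 0.004 m and angle between tin_a's own z axis and vertical below 0.1 rad and contact force between tin_a and the fingers below 0.05 N and linear speed of tin_a below 0.05 m/s) or (horizontal distance between tin_a and pocket_3 below 0.006 m and z of tin_a in the frame of pocket_3 below 0.004 m and angle between tin_a's own z axis and vertical below 0.1 rad and contact force between tin_a and the fingers below 0.05 N and linear speed of tin_a below 0.05 m/s)) and ((horizontal distance between tin_c and pocket_1 below 0.006 m and z of tin_c in the frame of pocket_1 below 0.004 m and angle between tin_c's own z axis and vertical below 0.1 rad and contact force between tin_c and the fingers below 0.05 N and linear speed of tin_c below 0.05 m/s) or (horizontal distance between tin_c and pocket_2 below 0.006 m and z of tin_c in the frame of pocket_2 below 0.004 m and angle between tin_c's own z axis and vertical below 0.1 rad and contact force between tin_c and the fingers below 0.05 N and linear speed of tin_c below 0.05 m/s) or (horizontal distance between tin_c and pocket_3 below 0.006 m and z of tin_c in the frame of pocket_3 below 0.004 m and angle between tin_c's own z axis and vertical below 0.1 rad and contact force between tin_c and the fingers below 0.05 N and linear speed of tin_c below 0.05 m/s)) and contact force between tin_a and rack between 1 and 5.7 N and contact force between tin_c and rack between 1 and 5.7 N) or (height (world z) of tin_c above 0.145 m and angle between tin_c's own z axis and vertical below 0.25 rad and linear speed of tin_c below 0.05 m/s and contact force between tin_c and the fingers above 1 N and contact force between tin_c and rack below 0.05 N and contact force between tin_c and tin_a below 0.05 N and contact force between tin_c and tin_b below 0.05 N and ((horizontal distance between tin_a and pocket_1 below 0.006 m and z of tin_a in the frame of pocket_1 below 0.004 m and angle between tin_a's own z axis and vertical below 0.1 rad and contact force between tin_a and the fingers below 0.05 N and linear speed of tin_a below 0.05 m/s) or (horizontal distance between tin_a and pocket_2 below 0.006 m and z of tin_a in the frame of pocket_2 below 0.004 m and angle between tin_a's own z axis and vertical below 0.1 rad and contact force between tin_a and the fingers below 0.05 N and linear speed of tin_a below 0.05 m/s) or (horizontal distance between tin_a and pocket_3 below 0.006 m and z of tin_a in the frame of pocket_3 below 0.004 m and angle between tin_a's own z axis and vertical below 0.1 rad and contact force between tin_a and the fingers below 0.05 N and linear speed of tin_a below 0.05 m/s)) and ((horizontal distance between tin_b and pocket_1 below 0.006 m and z of tin_b in the frame of pocket_1 below 0.004 m and angle between tin_b's own z axis and vertical below 0.1 rad and contact force between tin_b and the fingers below 0.05 N and linear speed of tin_b below 0.05 m/s) or (horizontal distance between tin_b and pocket_2 below 0.006 m and z of tin_b in the frame of pocket_2 below 0.004 m and angle between tin_b's own z axis and vertical below 0.1 rad and contact force between tin_b and the fingers below 0.05 N and linear speed of tin_b below 0.05 m/s) or (horizontal distance between tin_b and pocket_3 below 0.006 m and z of tin_b in the frame of pocket_3 below 0.004 m and angle between tin_b's own z axis and vertical below 0.1 rad and contact force between tin_b and the fingers below 0.05 N and linear speed of tin_b below 0.05 m/s)) and contact force between tin_a and rack between 1 and 5.7 N and contact force between tin_b and rack between 1 and 5.7 N))); the arm keeps its last pose, push and grip.
It fails at once if a bystander is moved by more than 30 mm (distance of any of whetstone, oil_bottle, cork_block, handle_blank, brush, dressing_stick, wrench, jar from where it was at the start of the episode above 0.03 m).
It fails at once if a tin is tipped by more than 0.6 rad (angle between any of tin_a, tin_b, tin_c's own z axis and vertical above 0.6 rad).
It fails at once if a tin is dropped (faster than 0.7 m/s with no finger on it) ((contact force between tin_a and the fingers below 0.05 N and linear speed of tin_a above 0.7 m/s) or (contact force between tin_b and the fingers below 0.05 N and linear speed of tin_b above 0.7 m/s) or (contact force between tin_c and the fingers below 0.05 N and linear speed of tin_c above 0.7 m/s)).
It also fails if it takes over 72 s, if anything falls off the work surface, if the arm or the gripper's body presses on something with over 40 N, if the wrist force passes 120 N, or if a joint passes its speed limit or range.

## Working session

There is one attempt and no reset: what is moved stays moved. The work goes in short steps, Python scripts to look and compute and a tool call to move; the robot and the scene stay as the last step left them, time stands still between calls to the robot, and variables do not carry over. Pictures are saved under pics/ and viewed, at most 10 in all, crops included, and the job is handed in when it is done.

Besides the shell and the picture viewer there is one more tool, called after "Request:" as name(argument=value, ...), one argument or row to a line, values as JSON. jog_arm: Moves the arm, as the interface text tells. Its arguments: {"type":"object","properties":{"rows":{"type":"array"},"squeeze":{"type":"number"}},"required":["rows"]}

```bash
mkdir -p pics; cat > h.py <<'E'
import numpy as np, cv2
from cell import get_state, optics, job, nets, manip
from scipy.spatial.transform import Rotation as R
def cam(name):
    c=optics.calibration(name); K=np.array(c["K"])
    if "hand_eye" in c:
        s=get_state(); T=np.eye(4); T[:3,:3]=R.from_rotvec(s["eef_rot"]).as_matrix(); T[:3,3]=s["tool_pos"]
        T=T@np.array(c["hand_eye"]); return K,T[:3,:3],T[:3,3]
    A=np.array(c["attitude"]); 
    A=A if A.shape==(3,3) else R.from_rotvec(A).as_matrix()
    return K,A,np.array(c["position"])
def ray(C,u,v,z):
    K,A,p=C; d=A@np.linalg.solve(K,[u,v,1.]); return p+d*(z-p[2])/d[2]
def proj(C,P):
    K,A,p=C; q=K@(A.T@(np.asarray(P)-p)); return q[:2]/q[2]
def save(im,f): cv2.imwrite("pics/"+f,im[:,:,::-1])
E
python3 - <<'E'
from h import *
for n in ["top","scene"]:
    print(n,optics.calibration(n)); save(optics.read_camera(n),n+".png")
    for t in ["tin_a","rack"]:
        for d in nets.boxes_of(n,t): print(t,round(d["score"],2),np.round(np.array(d["rect"])*[640,480,640,480]))
print(get_state())
E
```

```text
top {'K': array([[511.70164045,   0.        , 321.56814965],
       [  0.        , 511.70164045, 241.95862965],
       [  0.        ,   0.        ,   1.        ]]), 'position': array([ 0.36740146, -0.01344328,  1.39622262]), 'attitude': array([-2.12223435,  2.17309823, -0.15494603])}
tin_a 0.87 [189. 262. 220. 288.]
tin_a 0.85 [306. 281. 326. 306.]
tin_a 0.73 [343. 274. 369. 295.]
tin_a 0.6 [401. 294. 429. 315.]
tin_a 0.59 [408. 251. 428. 276.]
tin_a 0.58 [299. 316. 321. 341.]
tin_a 0.55 [263. 203. 375. 256.]
tin_a 0.3 [104. 305. 133. 327.]
rack 0.91 [260. 203. 373. 255.]
scene {'K': array([[444.91622261,   0.        , 327.45078421],
       [  0.        , 444.91622261, 234.39638377],
       [  0.        ,   0.        ,   1.        ]]), 'position': array([ 1.20803683, -0.01095356,  1.13953828]), 'attitude': array([-1.88068521, -1.95282621,  0.52460534])}
tin_a 0.96 [241. 173. 261. 204.]
tin_a 0.86 [290. 185. 310. 217.]
tin_a 0.6 [325. 182. 345. 216.]
tin_a 0.59 [223. 199. 250. 228.]
tin_a 0.56 [335. 159. 353. 191.]
rack 0.79 [273. 226. 386. 283.]
{'time': 0.3, 'q': array([-1.18599925e+00,  8.70773201e-02,  1.75648377e-01,  1.65981082e+00,
       -3.03339440e-05,  1.57079693e+00]), 'joint_velocities': array([-0.00047959,  0.00036692,  0.00178784,  0.00202696, -0.00056523,
        0.00074324]), 'tau': array([ 7.49496794e-04, -5.19563234e+01,  4.64317453e+01,  6.60467209e-03,
        3.52399624e-06,  2.86163345e-05]), 'tool_pos': array([ 0.20641675, -0.50971125,  0.23905745]), 'eef_rot': array([-3.08320397e+00, -6.00632584e-01,  1.79933818e-04]), 'force': array([ 0.23852425, -1.04775974, -0.31408852]), 'wrist_torque': array([-0.03346002, -0.01180261, -0.00249083]), 'grip_force': 0.0, 'width': 0.08512182628165105}
```

```bash
python3 - <<'E'
import cv2
im=cv2.imread("pics/top.png"); c=im[170:370,170:450]; cv2.imwrite("pics/topc.png",cv2.resize(c,(784,560),interpolation=cv2.INTER_CUBIC))
im=cv2.imread("pics/scene.png"); c=im[130:300,200:427]; cv2.imwrite("pics/scenec.png",cv2.resize(c,(795,595),interpolation=cv2.INTER_CUBIC))
E
```

```text
(no output)
```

View pics/topc.png

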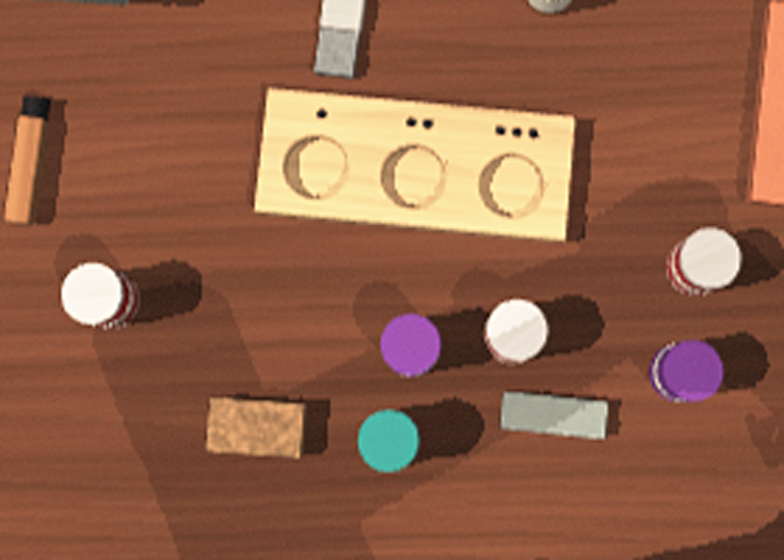

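View pics/scenec.png

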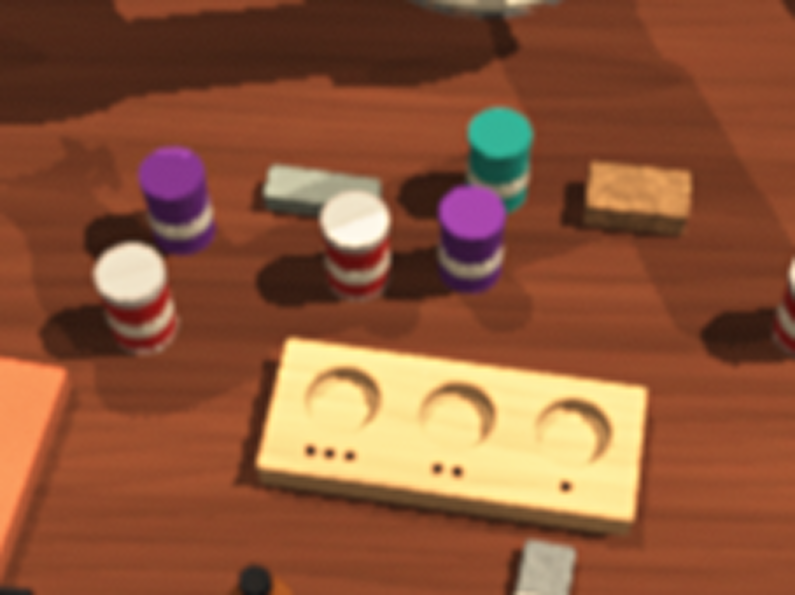

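View pics/top.png

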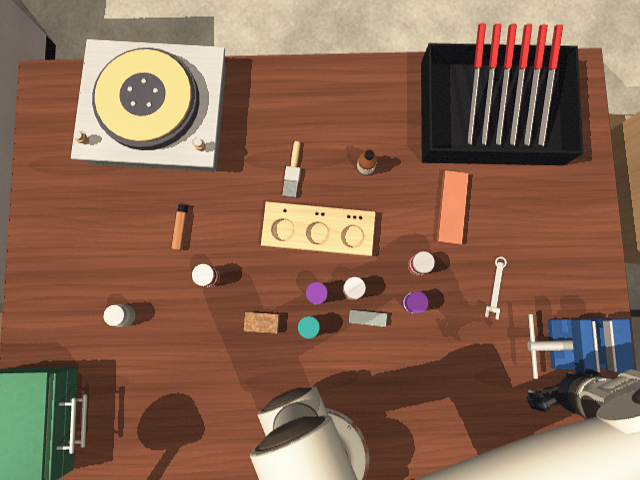

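Top view: red tins (white lid with red side) are at about (203,275), (355,288) and (423,262). The look-alikes are purple at (316,293) and (417,302) and turquoise at (308,327). The white cap at (118,315) is the jar. The rack is centred near (318,230), with one dot on the left, which is +y.

```bash
python3 - <<'E'
from h import *
im=cv2.imread("pics/top.png")[:,:,::-1]; C=cam("top")
hsv=cv2.cvtColor(np.ascontiguousarray(im),cv2.COLOR_RGB2HSV)
for n,(u,v) in dict(T1=(203,275),T2=(355,288),T3=(423,262),jar=(118,315)).items():
    m=((hsv[:,:,1]<60)&(hsv[:,:,2]>150)).astype(np.uint8)
    _,l,st,ce=cv2.connectedComponentsWithStats(m); k=l[v,u]
    print(n,st[k],ce[k],np.round(ray(C,*ce[k],.084),4))
for n,(u,v) in dict(pA=(316,293),pB=(417,302),tq=(308,327)).items():
    m=((abs(hsv[:,:,0].astype(int)-int(hsv[v,u,0]))<8)&(hsv[:,:,1]>100)&(abs(hsv[:,:,2].astype(int)-int(hsv[v,u,2]))<25)).astype(np.uint8)
    _,l,st,ce=cv2.connectedComponentsWithStats(m); k=l[v,u]
    print(n,st[k],np.round(ray(C,*ce[k],.084),4))
m=((hsv[:,:,0]>15)&(hsv[:,:,0]<32)&(hsv[:,:,1]>60)&(hsv[:,:,2]>190)).astype(np.uint8)
_,l,st,ce=cv2.connectedComponentsWithStats(m); k=l[218,300]
cs,_=cv2.findContours((l==k).astype(np.uint8),0,2); r=cv2.minAreaRect(cs[0]); 
P=np.array([ray(C,*p,.03) for p in cv2.boxPoints(r)]); print(r,np.round(P,4)); c=P.mean(0); print("rack",c, [np.linalg.norm(P[i]-P[i-1]) for i in range(4)])
e=[(P[i]-P[i-1]) for i in range(4)]; y=max(e,key=np.linalg.norm); y/=np.linalg.norm(y); y*=np.sign(y[1]); print("yaw y",y)
for i in (1,0,-1): print(np.round(c+y*.095*i,4))
s=get_state(); print(R.from_rotvec(s["eef_rot"]).as_matrix().round(3)); print(optics.calibration("wrist")["hand_eye"].round(3),optics.calibration("wrist")["K"].round(0))
E
```

```text
T1 [192 264  22  22 371] [202.36927224 274.41239892] [0.4792 0.2908 0.084 ]
T2 [344 277  22  22 370] [354.26216216 287.47297297] [ 0.4366 -0.098   0.084 ]
T3 [413 252  22  21 366] [423.2704918  261.87431694] [ 0.4981 -0.2779  0.084 ]
jar [104 305  20  21 344] [113.50290698 315.12790698] [0.381  0.5154 0.084 ]
pA [306 283  21  21 344] [ 4.258e-01 -2.000e-04  8.400e-02]
pB [407 292  21  20 334] [ 0.3972 -0.2566  0.084 ]
tq [298 317  21  21 356] [0.3395 0.0219 0.084 ]
((317.7473449707031, 228.2780303955078), (110.97895050048828, 44.2187614440918), 5.389311790466309) [[ 0.5593  0.1476  0.03  ]
 [ 0.6803  0.1355  0.03  ]
 [ 0.6442 -0.1649  0.03  ]
 [ 0.524  -0.1491  0.03  ]]
rack [ 0.60197901 -0.00771699  0.03      ] [np.float64(0.2987339171274273), np.float64(0.12162313547640599), np.float64(0.30246898660927496), np.float64(0.12123750359382622)]
yaw y [ 0.1194489   0.99284035 -0.        ]
[0.6133 0.0866 0.03  ]
[ 0.602  -0.0077  0.03  ]
[ 0.5906 -0.102   0.03  ]
[[ 0.927  0.375 -0.   ]
 [ 0.375 -0.927  0.   ]
 [-0.    -0.    -1.   ]]
[[ 0.001 -0.965 -0.262  0.066]
 [ 1.     0.001 -0.     0.001]
 [ 0.001 -0.262  0.965 -0.134]
 [ 0.     0.     0.     1.   ]] [[380.   0. 312.]
 [  0. 380. 245.]
 [  0.   0.   1.]]
```

Request:
jog_arm(
  rows=[
    {"delta_pos": [2.8,3.5,0.2],"delta_rot": [0,0,4.4],"grip": 8.5},
    {"delta_pos": [2.8,3.5,0.2],"delta_rot": [0,0,4.4],"grip": 8.5},
    {"delta_pos": [2.8,3.5,0.2],"delta_rot": [0,0,4.4],"grip": 8.5},
    {"delta_pos": [2.8,3.5,0.2],"delta_rot": [0,0,4.4],"grip": 8.5},
    {"delta_pos": [2.8,3.5,0.2],"delta_rot": [0,0,4.4],"grip": 8.5},
    {"delta_pos": [2.8,3.5,0.2],"delta_rot": [0,0,4.4],"grip": 8.5},
    {"delta_pos": [2.8,3.5,0.2],"delta_rot": [0,0,4.4],"grip": 8.5},
    {"delta_pos": [2.8,3.5,0.2],"delta_rot": [0,0,4.4],"grip": 8.5},
    {"delta_pos": [2.8,3.5,0.2],"delta_rot": [0,0,4.4],"grip": 8.5},
    {"delta_pos": [2.8,3.5,0.2],"delta_rot": [0,0,4.4],"grip": 8.5},
    {"delta_pos": [2.8,3.5,0.2],"delta_rot": [0,0,4.4],"grip": 8.5},
    {"delta_pos": [2.8,3.5,0.2],"delta_rot": [0,0,4.4],"grip": 8.5},
    {"delta_pos": [2.8,3.5,0.2],"delta_rot": [0,0,4.4],"grip": 8.5},
    {"delta_pos": [2.8,3.5,0.2],"delta_rot": [0,0,4.1],"grip": 8.5},
    {"delta_pos": [0,0,0],"delta_rot": [0,0,0],"grip": 8.5},
    {"delta_pos": [0,0,0],"delta_rot": [0,0,0],"grip": 8.5},
  ],
  squeeze=50,
)

```text
time: 1.9
tool_pos: [0.5987, -0.019, 0.2665]
eef_rot: [-2.345, -2.09, 0.002]
force: [-0.0, -0.1, 0.5]
width: 0.0852
grip_force: 0.0
```

```bash
python3 - <<'E'
from h import *
C=cam("wrist"); s=get_state(); print(s["tool_pos"],R.from_rotvec(s["eef_rot"]).as_matrix().round(3),s["force"],s["q"].round(2))
im=optics.read_camera("wrist")
pr=im.copy()
for p in [(.6133,.0866,.03),(.602,-.0077,.03),(.5906,-.102,.03)]:
    q=proj(C,p); print(q); cv2.drawMarker(pr,tuple(int(x) for x in q),(0,0,255),0,15,1)
save(im,"w1raw.png");save(pr,"w1.png"); np.savez("w1.npz",A=C[1],p=C[2])
E
```

```text
[ 0.59867609 -0.0189903   0.26653676] [[ 0.115  0.993 -0.001]
 [ 0.993 -0.115 -0.   ]
 [-0.    -0.001 -1.   ]] [-0.00940436 -0.13307818  0.54985579] [-0.03  0.22  0.38  1.73 -0.    1.65]
[314.17860103  95.34490064]
[313.46850158 198.98346022]
[312.75221985 289.64528835]
```

View pics/w1.png

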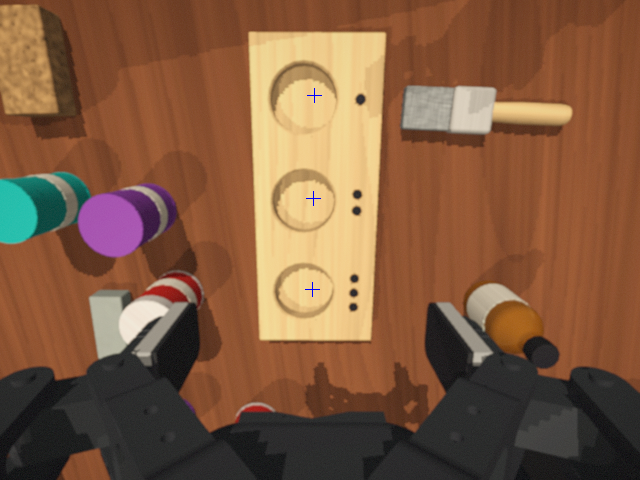

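The wrist view shows the three pocket rims at about (304,96), (304,198) and (305,290). They sit ~10 px left of my marks, so the pocket row is off the rack's centre line toward the robot. I'll fit the rims on the rectified top plane.

```bash
cat >> h.py <<'E'
def rectify(C,im,c,half,z,s=4000):  # px grid: col=y, row=x ; s px/m
    n=int(2*half*s); K,A,p=C
    w=np.array([[c[0]+a*half,c[1]+b*half,z] for a,b in((-1,-1),(-1,1),(1,1),(1,-1))])
    src=np.float32([proj(C,q) for q in w]); dst=np.float32([[0,0],[n,0],[n,n],[0,n]])
    return cv2.warpPerspective(im,cv2.getPerspectiveTransform(src,dst),(n,n),flags=cv2.INTER_CUBIC)
def fitcircle(C,im,c,r,z,search=.012,s=4000):
    g=cv2.GaussianBlur(rectify(C,im,c,.06,z,s),(0,0),3).astype(np.float32)
    G=np.zeros(g.shape[:2],np.float32); gx=np.max(np.abs(np.stack([cv2.Sobel(g[:,:,k],5,1,0) for k in range(3)])),0)
    gs=[(cv2.Sobel(g[:,:,k],5,1,0),cv2.Sobel(g[:,:,k],5,0,1)) for k in range(3)]
    th=np.linspace(0,2*np.pi,180,endpoint=False); ct,st=np.cos(th),np.sin(th); best=(-1,)
    for dx in np.arange(-search,search+1e-6,.0005):
        for dy in np.arange(-search,search+1e-6,.0005):
            u=((.06+dy+r*st)*s).astype(int).clip(0,g.shape[1]-1); v=((.06+dx+r*ct)*s).astype(int).clip(0,g.shape[0]-1)
            sc=np.mean(np.minimum(sum(np.abs(a[v,u]*st+b[v,u]*ct) for a,b in gs),120))
            if sc>best[0]: best=(sc,c[0]+dx,c[1]+dy)
    return np.round(best,4)
E
python3 - <<'E'
from h import *
d=np.load("w1.npz"); W=(np.array(optics.calibration("wrist")["K"]),d["A"],d["p"]); T=cam("top")
wi=cv2.imread("pics/w1raw.png")[:,:,::-1].copy(); ti=cv2.imread("pics/top.png")[:,:,::-1].copy()
for u,v in [(304,96),(304,198),(305,290)]:
    c=ray(W,u,v,.03); print(c[:2].round(4),fitcircle(W,wi,c,.031,.03),fitcircle(T,ti,c,.031,.03))
for c in [(.4792,.2908),(.4366,-.098),(.4981,-.2779)]: print(fitcircle(T,ti,c,.027,.084))
E
```

```text
[0.604  0.0871] [81.27    0.603   0.0846] [80.1752  0.6015  0.0876]
[ 0.5929 -0.0057] [ 1.091444e+02  5.924000e-01 -8.200000e-03] [ 8.66887e+01  5.90400e-01 -6.20000e-03]
[ 0.5825 -0.1015] [ 1.031797e+02  5.810000e-01 -1.020000e-01] [87.6939  0.579  -0.1005]
[119.9592   0.4792   0.2908]
[ 1.200e+02  4.366e-01 -9.800e-02]
[119.984    0.4986  -0.2774]
```

Request:
jog_arm(
  rows=[
    {"delta_pos": [-1.5,3.8,-0.7],"delta_rot": [0,0,0],"grip": 8.5},
    {"delta_pos": [-1.5,3.8,-0.7],"delta_rot": [0,0,0],"grip": 8.5},
    {"delta_pos": [-1.5,3.8,-0.7],"delta_rot": [0,0,0],"grip": 8.5},
    {"delta_pos": [-1.5,3.8,-0.7],"delta_rot": [0,0,0],"grip": 8.5},
    {"delta_pos": [-1.5,3.8,-0.7],"delta_rot": [0,0,0],"grip": 8.5},
    {"delta_pos": [-1.5,3.8,-0.7],"delta_rot": [0,0,0],"grip": 8.5},
    {"delta_pos": [-1.5,3.8,-0.7],"delta_rot": [0,0,0],"grip": 8.5},
    {"delta_pos": [-1.5,3.8,-0.7],"delta_rot": [0,0,0],"grip": 8.5},
    {"delta_pos": [0,0,0],"delta_rot": [0,0,0],"grip": 8.5},
    {"delta_pos": [0,0,0],"delta_rot": [0,0,0],"grip": 8.5},
  ],
)

```text
time: 2.95
tool_pos: [0.4781, 0.2836, 0.2116]
eef_rot: [2.346, 2.089, 0.0]
force: [0.6, -0.4, -0.5]
width: 0.0848
grip_force: 0.0
```

```bash
cat > look.py <<'E'
from h import *
import sys
x,y,r,z=map(float,sys.argv[1:5]); f=sys.argv[5]
C=cam("wrist"); s=get_state(); im=optics.read_camera("wrist"); save(im,f)
b=fitcircle(C,im,(x,y),r,z); print("wrist fit",b,"px",proj(C,(b[1],b[2],z)).round())
print("tcp",s["tool_pos"].round(4),"delta cm",((b[1:3]-s["tool_pos"][:2])*100).round(2),"F",s["force"].round(2),"rot",R.from_rotvec(s["eef_rot"]).as_matrix()[:,2].round(4))
E
python3 look.py .4792 .2908 .027 .084 t1.png
```

```text
wrist fit [119.9505   0.4812   0.2893] px [314. 229.]
tcp [0.4781 0.2836 0.2116] delta cm [0.31 0.57] F [ 0.55 -0.37 -0.52] rot [ 4.e-04 -1.e-04 -1.e+00]
```

View pics/t1.png

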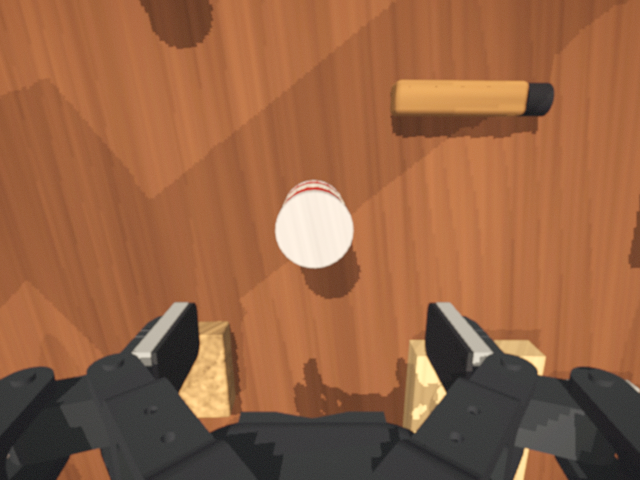

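Request:
jog_arm(
  rows=[
    {"delta_pos": [0.3,0.6,-3.8],"delta_rot": [0,0,0],"grip": 8.5},
    {"delta_pos": [0,0,-4.5],"delta_rot": [0,0,0],"grip": 8.5},
    {"delta_pos": [0,0,-4.5],"delta_rot": [0,0,0],"grip": 8.5},
    {"delta_pos": [0,0,-3.0],"delta_rot": [0,0,0],"grip": 8.5},
    {"delta_pos": [0,0,-1.0],"delta_rot": [0,0,0],"grip": 8.5},
    {"delta_pos": [0,0,0],"delta_rot": [0,0,0],"grip": 8.5},
    {"delta_pos": [0,0,0],"delta_rot": [0,0,0],"grip": 6.5},
    {"delta_pos": [0,0,0],"delta_rot": [0,0,0],"grip": 6.0},
    {"delta_pos": [0,0,0],"delta_rot": [0,0,0],"grip": 5.6},
    {"delta_pos": [0,0,0],"delta_rot": [0,0,0],"grip": 5.0},
    {"delta_pos": [0,0,0],"delta_rot": [0,0,0],"grip": 4.5},
    {"delta_pos": [0,0,0],"delta_rot": [0,0,0],"grip": 4.5},
    {"delta_pos": [0,0,0],"delta_rot": [0,0,0],"grip": 4.5},
  ],
)

```text
time: 4.3
tool_pos: [0.4821, 0.2907, 0.0452]
eef_rot: [2.346, 2.089, 0.004]
force: [-1.8, -1.4, 8.4]
width: 0.0528
grip_force: 52.7
```

Request:
jog_arm(
  rows=[
    {"delta_pos": [0,0,0.5],"delta_rot": [0,0,0],"grip": 4.5},
    {"delta_pos": [0,0,2],"delta_rot": [0,0,0],"grip": 4.5},
    {"delta_pos": [0,0,3],"delta_rot": [0,0,0],"grip": 4.5},
    {"delta_pos": [0,0,3],"delta_rot": [0,0,0],"grip": 4.5},
    {"delta_pos": [0,0,2.5],"delta_rot": [0,0,0],"grip": 4.5},
    {"delta_pos": [0,0,1],"delta_rot": [0,0,0],"grip": 4.5},
    {"delta_pos": [0,0,0],"delta_rot": [0,0,0],"grip": 4.5},
    {"delta_pos": [0,0,0],"delta_rot": [0,0,0],"grip": 4.5},
    {"delta_pos": [0,0,0],"delta_rot": [0,0,0],"grip": 4.5},
    {"delta_pos": [0,0,0],"delta_rot": [0,0,0],"grip": 4.5},
    {"delta_pos": [0,0,0],"delta_rot": [0,0,0],"grip": 4.5},
  ],
)

```text
time: 5.4
tool_pos: [0.4812, 0.29, 0.1624]
eef_rot: [-2.346, -2.089, 0.002]
force: [-0.3, 0.2, -4.0]
width: 0.0523
grip_force: 53.7
```

```bash
cat > held.py <<'E'
from h import *
import sys
F=[];
for i in range(6):
    im=optics.read_camera("wrist"); F.append(get_state()["force"])
print("F",np.mean(F,0).round(2),np.std(F,0).round(2)); s=get_state()
C=cam("wrist"); h=float(sys.argv[1]); z=s["tool_pos"][2]-h+.084
b=fitcircle(C,im,s["tool_pos"][:2],.027,z); print("lid",b,"tcp",s["tool_pos"].round(4),"off",(b[1:3]-s["tool_pos"][:2]).round(4), "w",s["width"],s["grip_force"], s["eef_rot"])
save(im,sys.argv[2])
E
python3 held.py .0452 h1.png
```

```text
F [-0.27 -0.03 -3.78] [0.54 0.42 0.39]
lid [82.8846  0.4829  0.2987] tcp [0.4814 0.2902 0.1633] off [0.0015 0.0085] w 0.05283420515715035 53.71494018472731 [-2.34657625e+00 -2.08880124e+00  2.68576581e-05]
```

View pics/h1.png

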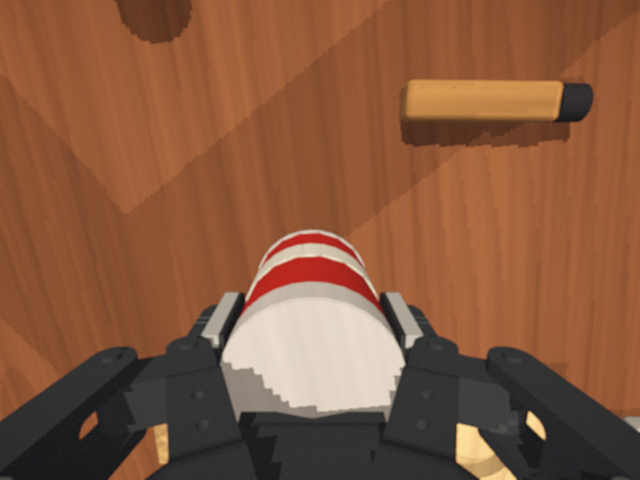

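```bash
python3 - <<'E'
from h import *
C=cam("wrist"); s=get_state(); M=R.from_rotvec(s["eef_rot"]).as_matrix()
for o in (-.004,0,.004):
  print(o,[proj(C,s["tool_pos"]+M@np.array([.027+o,0,d])).round(1).tolist() for d in (.0452-.084,.0452)])
im=cv2.imread("pics/h1.png"); print(im[225:310:2,314].tolist())
E
```

```text
-0.004 [[310.0, 304.7], [310.7, 233.1]]
0 [[310.0, 291.0], [310.7, 225.0]]
0.004 [[310.0, 277.0], [310.7, 216.8]]
[[52, 81, 141], [47, 79, 139], [102, 120, 157], [177, 192, 211], [106, 120, 196], [28, 36, 183], [32, 39, 183], [34, 43, 184], [29, 37, 182], [111, 131, 193], [174, 199, 212], [177, 200, 213], [176, 200, 212], [177, 199, 212], [182, 204, 217], [180, 203, 228], [72, 89, 188], [23, 30, 181], [32, 40, 181], [31, 40, 181], [25, 34, 182], [34, 43, 183], [29, 36, 182], [31, 41, 183], [32, 37, 181], [37, 42, 182], [32, 41, 182], [25, 34, 181], [98, 110, 185], [165, 179, 192], [166, 180, 192], [165, 178, 191], [164, 179, 192], [163, 178, 191], [165, 179, 192], [163, 178, 191], [179, 195, 209], [187, 202, 216], [197, 212, 227], [197, 213, 227], [199, 214, 228], [198, 213, 227], [199, 214, 228]]
```

Request:
jog_arm(
  rows=[
    {"delta_pos": [1.0,-1.7,0],"delta_rot": [0,0,0],"grip": 4.5},
    {"delta_pos": [2.2,-3.7,0],"delta_rot": [0,0,0],"grip": 4.5},
    {"delta_pos": [2.2,-3.7,0],"delta_rot": [0,0,0],"grip": 4.5},
    {"delta_pos": [2.2,-3.7,0],"delta_rot": [0,0,0],"grip": 4.5},
    {"delta_pos": [2.2,-3.7,0],"delta_rot": [0,0,0],"grip": 4.5},
    {"delta_pos": [1.5,-2.6,0],"delta_rot": [0,0,0],"grip": 4.5},
    {"delta_pos": [0.7,-1.2,0],"delta_rot": [0,0,0],"grip": 4.5},
    {"delta_pos": [0,0,-3.0],"delta_rot": [0,0,0],"grip": 4.5},
    {"delta_pos": [0,0,-3.0],"delta_rot": [0,0,0],"grip": 4.5},
    {"delta_pos": [0,0,-2.0],"delta_rot": [0,0,0],"grip": 4.5},
    {"delta_pos": [0,0,0],"delta_rot": [0,0,0],"grip": 4.5},
    {"delta_pos": [0,0,0],"delta_rot": [0,0,0],"grip": 4.5},
    {"delta_pos": [0,0,0],"delta_rot": [0,0,0],"grip": 4.5},
  ],
)

```text
time: 7.0
tool_pos: [0.6022, 0.0877, 0.0851]
eef_rot: [2.345, 2.088, 0.003]
force: [-0.6, -0.3, -4.2]
width: 0.053
grip_force: 54.7
```

```bash
python3 - <<'E'
from h import *
s=get_state(); print(s["tool_pos"].round(4),s["force"].round(2)); M=R.from_rotvec(s["eef_rot"]).as_matrix()
a=optics.read_camera("wrist"); save(a,"p1w.png")
c=cv2.resize(a[120:320,190:450],(780,600),interpolation=cv2.INTER_CUBIC); save(c,"p1c.png")
E
```

```text
[0.6022 0.0877 0.0851] [-0.57 -0.3  -4.18]
```

View pics/p1c.png

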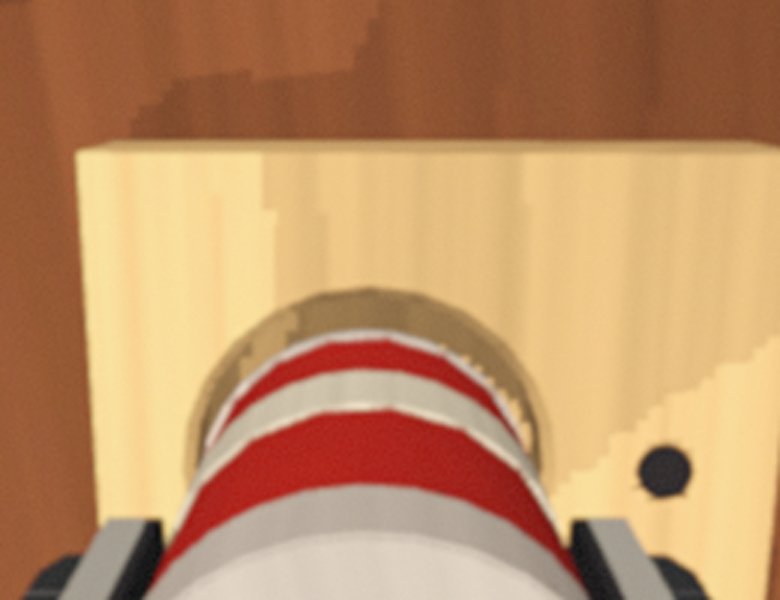

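```bash
python3 - <<'E'
from h import *
C=cam("wrist"); s=get_state(); z=s["tool_pos"][2]-.0452
a=ray(C,313.3,216,.03); b=ray(C,313.3,230.5,z); print(z,a,b,a-b)
E
```

```text
0.03992241988716696 [0.6071254 0.1167707 0.03     ] [0.60646354 0.11157707 0.03992242] [ 0.00066186  0.00519364 -0.00992242]
```

Request:
jog_arm(
  rows=[
    {"delta_pos": [-0.05,0.1,-0.5],"delta_rot": [0,0,0],"grip": 4.5},
    {"delta_pos": [0,0,-0.8],"delta_rot": [0,0,0],"grip": 4.5},
    {"delta_pos": [0,0,-0.7],"delta_rot": [0,0,0],"grip": 4.5},
    {"delta_pos": [0,0,-0.4],"delta_rot": [0,0,0],"grip": 4.5},
    {"delta_pos": [0,0,-0.2],"delta_rot": [0,0,0],"grip": 4.5},
    {"delta_pos": [0,0,0],"delta_rot": [0,0,0],"grip": 4.5},
    {"delta_pos": [0,0,0],"delta_rot": [0,0,0],"grip": 4.5},
  ],
)

```text
time: 7.75
tool_pos: [0.601, 0.0882, 0.0573]
eef_rot: [2.347, 2.089, 0.0]
force: [-0.4, -0.1, -2.9]
width: 0.0526
grip_force: 54.9
```

Request:
jog_arm(
  rows=[
    {"delta_pos": [0,0,-0.15],"delta_rot": [0,0,0],"grip": 4.5},
    {"delta_pos": [0,0,0],"delta_rot": [0,0,0],"grip": 5.2},
    {"delta_pos": [0,0,0],"delta_rot": [0,0,0],"grip": 5.5},
    {"delta_pos": [0,0,0],"delta_rot": [0,0,0],"grip": 6.2},
    {"delta_pos": [0,0,0],"delta_rot": [0,0,0],"grip": 8.5},
    {"delta_pos": [0,0,0],"delta_rot": [0,0,0],"grip": 8.5},
    {"delta_pos": [0,0,0],"delta_rot": [0,0,0],"grip": 8.5},
    {"delta_pos": [0,0,0],"delta_rot": [0,0,0],"grip": 8.5},
    {"delta_pos": [0,0,3],"delta_rot": [0,0,0],"grip": 8.5},
    {"delta_pos": [0,0,4.5],"delta_rot": [0,0,0],"grip": 8.5},
    {"delta_pos": [0,0,4.5],"delta_rot": [0,0,0],"grip": 8.5},
    {"delta_pos": [0,0,3],"delta_rot": [0,0,0],"grip": 8.5},
    {"delta_pos": [0,0,0],"delta_rot": [0,0,0],"grip": 8.5},
    {"delta_pos": [0,0,0],"delta_rot": [0,0,0],"grip": 8.5},
  ],
)

```text
time: 9.15
tool_pos: [0.6013, 0.0882, 0.2061]
eef_rot: [2.346, 2.088, 0.002]
force: [-0.1, 0.5, -0.7]
width: 0.085
grip_force: 0.0
```

```bash
python3 look.py .603 .0857 .027 .096 p1done.png; python3 - <<'E'
from h import *
F=[]
for i in range(4): optics.read_camera("wrist"); F.append(get_state()["force"])
print(np.mean(F,0))
im=optics.read_camera("top"); print(fitcircle(cam("top"),im,(.602,.086),.027,.096))
E
```

```text
wrist fit [9.90904e+01 6.01500e-01 8.62000e-02] px [311. 247.]
tcp [0.6013 0.0882 0.2061] delta cm [ 0.02 -0.2 ] F [-0.08  0.49 -0.74] rot [ 1.3e-03  2.0e-04 -1.0e+00]
[-0.0167589   0.29398523 -0.38574304]
[21.9898  0.614   0.0795]
```

Request:
jog_arm(
  rows=[
    {"delta_pos": [-2.7,-3.1,0],"delta_rot": [0,0,0],"grip": 8.5},
    {"delta_pos": [-2.7,-3.1,0],"delta_rot": [0,0,0],"grip": 8.5},
    {"delta_pos": [-2.7,-3.1,0],"delta_rot": [0,0,0],"grip": 8.5},
    {"delta_pos": [-2.7,-3.1,0],"delta_rot": [0,0,0],"grip": 8.5},
    {"delta_pos": [-2.7,-3.1,0],"delta_rot": [0,0,0],"grip": 8.5},
    {"delta_pos": [-2.7,-3.1,0],"delta_rot": [0,0,0],"grip": 8.5},
    {"delta_pos": [-0.2,0,0],"delta_rot": [0,0,0],"grip": 8.5},
    {"delta_pos": [0,0,0],"delta_rot": [0,0,0],"grip": 8.5},
  ],
)

```text
time: 10.25
tool_pos: [0.4366, -0.0982, 0.2058]
eef_rot: [2.348, 2.086, 0.001]
force: [0.3, -0.7, 0.4]
width: 0.0853
grip_force: 0.0
```

```bash
python3 look.py .4386 -.0998 .027 .084 t2.png; python3 - <<'E'
from h import *
im=optics.read_camera("top"); save(im,"top2.png"); print(fitcircle(cam("top"),im,(.602,.086),.027,.096))
c=np.hstack([cv2.resize(im[190:290,250:380],(520,400)),cv2.resize(optics.read_camera("wrist"),(280,400))]); save(c,"c2.png")
E
```

```text
wrist fit [ 1.200e+02  4.381e-01 -1.003e-01] px [313. 242.]
tcp [ 0.4366 -0.0982  0.2058] delta cm [ 0.15 -0.21] F [ 0.31 -0.66  0.37] rot [ 5.e-04  1.e-04 -1.e+00]
[88.0997  0.6005  0.0885]
```

View pics/c2.png

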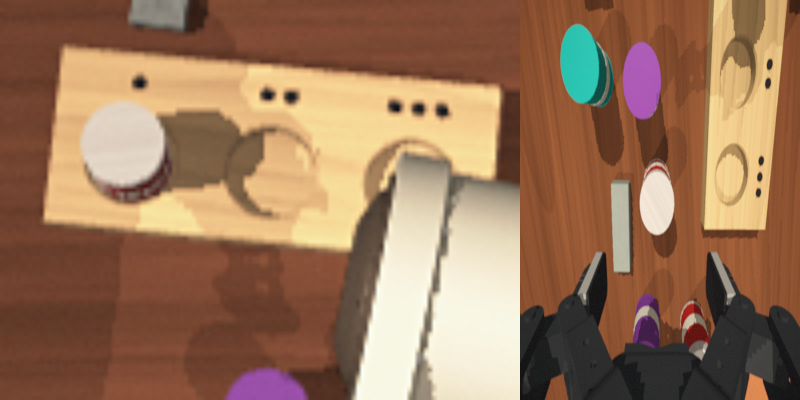

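Tin 1 stands in pocket 1 (left crop). The red T2 is directly below the tool at wrist pixel (313,242), clear of the purple look-alike. Grasping it now.

Request:
jog_arm(
  rows=[
    {"delta_pos": [0,0,-3.5],"delta_rot": [0,0,0],"grip": 8.5},
    {"delta_pos": [0,0,-4.5],"delta_rot": [0,0,0],"grip": 8.5},
    {"delta_pos": [0,0,-4.5],"delta_rot": [0,0,0],"grip": 8.5},
    {"delta_pos": [0,0,-2.6],"delta_rot": [0,0,0],"grip": 8.5},
    {"delta_pos": [0,0,-1.0],"delta_rot": [0,0,0],"grip": 8.5},
    {"delta_pos": [0,0,0],"delta_rot": [0,0,0],"grip": 6.5},
    {"delta_pos": [0,0,0],"delta_rot": [0,0,0],"grip": 6.0},
    {"delta_pos": [0,0,0],"delta_rot": [0,0,0],"grip": 5.6},
    {"delta_pos": [0,0,0],"delta_rot": [0,0,0],"grip": 5.0},
    {"delta_pos": [0,0,0],"delta_rot": [0,0,0],"grip": 4.5},
    {"delta_pos": [0,0,0],"delta_rot": [0,0,0],"grip": 4.5},
    {"delta_pos": [0,0,0],"delta_rot": [0,0,0],"grip": 4.5},
    {"delta_pos": [0,0,0.5],"delta_rot": [0,0,0],"grip": 4.5},
    {"delta_pos": [0,0,2],"delta_rot": [0,0,0],"grip": 4.5},
    {"delta_pos": [0,0,3],"delta_rot": [0,0,0],"grip": 4.5},
    {"delta_pos": [0,0,3],"delta_rot": [0,0,0],"grip": 4.5},
    {"delta_pos": [0,0,2.5],"delta_rot": [0,0,0],"grip": 4.5},
    {"delta_pos": [0,0,1],"delta_rot": [0,0,0],"grip": 4.5},
    {"delta_pos": [0,0,0],"delta_rot": [0,0,0],"grip": 4.5},
    {"delta_pos": [0,0,0],"delta_rot": [0,0,0],"grip": 4.5},
  ],
)

```text
time: 12.4
tool_pos: [0.4365, -0.0977, 0.1634]
eef_rot: [-2.346, -2.088, 0.002]
force: [0.5, 0.2, -8.9]
width: 0.0534
grip_force: 55.9
```

```bash
cat > held2.py <<'E'
from h import *
F=[]
for i in range(8): im=optics.read_camera("wrist"); F.append(get_state()["force"])
s=get_state(); C=cam("wrist"); print("F",np.mean(F,0).round(2),"tcp",s["tool_pos"].round(4),"w",s["width"].__round__(4),s["grip_force"])
M=R.from_rotvec(s["eef_rot"]).as_matrix()
for o in (-.004,-.002,0): print(o,[proj(C,s["tool_pos"]+M@np.array([.027+o,0,d])).round(1).tolist() for d in (.0452-.084,.0452)])
g=im[215:310,314].astype(int); print([ (215+i,v.tolist()) for i,v in enumerate(g) if i%2==0 and (i<30 or i>60)])
E
python3 held2.py
```

```text
F [ 0.06 -0.1  -8.45] tcp [ 0.4368 -0.0977  0.1644] w 0.0532 55.913456212874735
-0.004 [[310.0, 304.7], [310.7, 233.1]]
-0.002 [[310.0, 297.9], [310.7, 229.0]]
0 [[310.0, 291.0], [310.7, 225.0]]
[(215, [103, 57, 36]), (217, [101, 57, 36]), (219, [117, 67, 39]), (221, [157, 95, 55]), (223, [159, 96, 57]), (225, [159, 94, 55]), (227, [158, 93, 53]), (229, [165, 121, 98]), (231, [203, 187, 172]), (233, [187, 131, 120]), (235, [168, 30, 25]), (237, [168, 31, 26]), (239, [170, 34, 27]), (241, [172, 36, 31]), (243, [182, 123, 106]), (277, [170, 35, 31]), (279, [169, 33, 29]), (281, [175, 119, 105]), (283, [185, 172, 158]), (285, [183, 171, 156]), (287, [184, 170, 157]), (289, [184, 172, 157]), (291, [185, 172, 157]), (293, [185, 172, 158]), (295, [184, 170, 155]), (297, [205, 191, 178]), (299, [214, 200, 186]), (301, [220, 206, 190]), (303, [218, 205, 190]), (305, [218, 204, 188]), (307, [218, 204, 189]), (309, [218, 204, 189])]
```

T2 weighs about 8.45 N (0.86 kg) against about 3.8 N for T1, so T2 is the heaviest. Next is pocket 2.

Request:
jog_arm(
  rows=[
    {"delta_pos": [1.3,0.7,0],"delta_rot": [0,0,0],"grip": 4.5},
    {"delta_pos": [3.0,1.8,0],"delta_rot": [0,0,0],"grip": 4.5},
    {"delta_pos": [3.5,2.1,0],"delta_rot": [0,0,0],"grip": 4.5},
    {"delta_pos": [3.5,2.1,0],"delta_rot": [0,0,0],"grip": 4.5},
    {"delta_pos": [2.7,1.7,0],"delta_rot": [0,0,0],"grip": 4.5},
    {"delta_pos": [1.3,0.75,0],"delta_rot": [0,0,0],"grip": 4.5},
    {"delta_pos": [0,0,-3.0],"delta_rot": [0,0,0],"grip": 4.5},
    {"delta_pos": [0,0,-3.0],"delta_rot": [0,0,0],"grip": 4.5},
    {"delta_pos": [0,0,-2.0],"delta_rot": [0,0,0],"grip": 4.5},
    {"delta_pos": [0,0,0],"delta_rot": [0,0,0],"grip": 4.5},
    {"delta_pos": [0,0,0],"delta_rot": [0,0,0],"grip": 4.5},
  ],
)

```text
time: 13.9
tool_pos: [0.5902, -0.006, 0.085]
eef_rot: [-2.346, -2.089, 0.0]
force: [0.1, -0.7, -7.8]
width: 0.0533
grip_force: 57.7
```

```bash
python3 - <<'E'
from h import *
s=get_state(); print(s["tool_pos"].round(4),s["force"].round(2))
a=optics.read_camera("wrist"); save(a,"p2w.png")
c=cv2.resize(a[120:320,190:450],(780,600),interpolation=cv2.INTER_CUBIC); save(c,"p2c.png")
E
```

```text
[ 0.5902 -0.006   0.085 ] [ 0.06 -0.74 -7.78]
```

View pics/p2c.png

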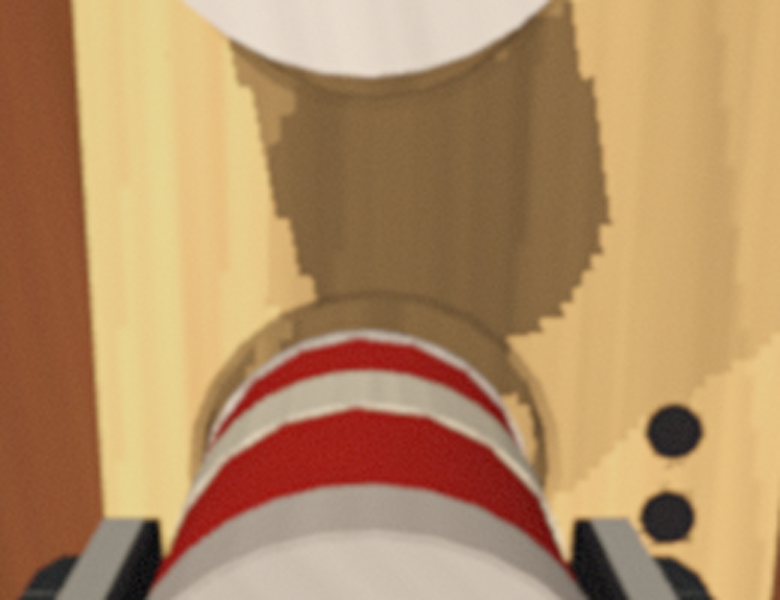

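Aligned: rim apex at crop row 291, tin bottom at 331, sides even. It needs about 0.7 mm more in +y, then lower.

Request:
jog_arm(
  rows=[
    {"delta_pos": [0,0.07,-0.5],"delta_rot": [0,0,0],"grip": 4.5},
    {"delta_pos": [0,0,-0.8],"delta_rot": [0,0,0],"grip": 4.5},
    {"delta_pos": [0,0,-0.7],"delta_rot": [0,0,0],"grip": 4.5},
    {"delta_pos": [0,0,-0.4],"delta_rot": [0,0,0],"grip": 4.5},
    {"delta_pos": [0,0,-0.2],"delta_rot": [0,0,0],"grip": 4.5},
    {"delta_pos": [0,0,-0.2],"delta_rot": [0,0,0],"grip": 4.5},
    {"delta_pos": [0,0,0],"delta_rot": [0,0,0],"grip": 4.5},
  ],
)

```text
time: 14.65
tool_pos: [0.5896, -0.0056, 0.0589]
eef_rot: [2.346, 2.088, 0.001]
force: [-10.7, -0.2, 9.7]
width: 0.0532
grip_force: 59.2
```

Request:
jog_arm(
  rows=[
    {"delta_pos": [-0.08,0,0.1],"delta_rot": [0,0,0],"grip": 4.5},
    {"delta_pos": [-0.05,0,0],"delta_rot": [0,0,0],"grip": 4.5},
    {"delta_pos": [0,0,0],"delta_rot": [0,0,0],"grip": 4.5},
    {"delta_pos": [0,0,0],"delta_rot": [0,0,0],"grip": 4.5},
  ],
)

```text
time: 15.05
tool_pos: [0.5894, -0.0056, 0.0589]
eef_rot: [2.346, 2.088, 0.002]
force: [-1.1, 0.3, 6.3]
width: 0.0534
grip_force: 58.9
```

Resting on the floor, with the side force gone. Release and go up.

Request:
jog_arm(
  rows=[
    {"delta_pos": [0,0,0],"delta_rot": [0,0,0],"grip": 5.2},
    {"delta_pos": [0,0,0],"delta_rot": [0,0,0],"grip": 5.5},
    {"delta_pos": [0,0,0],"delta_rot": [0,0,0],"grip": 6.2},
    {"delta_pos": [0,0,0],"delta_rot": [0,0,0],"grip": 8.5},
    {"delta_pos": [0,0,0],"delta_rot": [0,0,0],"grip": 8.5},
    {"delta_pos": [0,0,0],"delta_rot": [0,0,0],"grip": 8.5},
    {"delta_pos": [0,0,0],"delta_rot": [0,0,0],"grip": 8.5},
    {"delta_pos": [0,0,3],"delta_rot": [0,0,0],"grip": 8.5},
    {"delta_pos": [0,0,4.5],"delta_rot": [0,0,0],"grip": 8.5},
    {"delta_pos": [0,0,4.5],"delta_rot": [0,0,0],"grip": 8.5},
    {"delta_pos": [0,0,3],"delta_rot": [0,0,0],"grip": 8.5},
    {"delta_pos": [0,0,0],"delta_rot": [0,0,0],"grip": 8.5},
    {"delta_pos": [0,0,0],"delta_rot": [0,0,0],"grip": 8.5},
  ],
)

```text
time: 16.35
tool_pos: [0.589, -0.0056, 0.2081]
eef_rot: [2.346, 2.088, 0.001]
force: [0.2, 0.5, -0.6]
width: 0.0849
grip_force: 0.0
```

```bash
python3 look.py .591 -.008 .027 .096 p2done.png; python3 - <<'E'
from h import *
# lid height check: fit with free radius at z=.096
C=cam("wrist"); im=cv2.imread("pics/p2done.png")[:,:,::-1].copy()
for z in (.092,.096,.100,.104): print(z,fitcircle(C,im,(.591,-.008),.027,z,search=.006))
E
```

```text
wrist fit [ 1.011658e+02  5.895000e-01 -8.500000e-03] px [312. 247.]
tcp [ 0.589  -0.0056  0.2081] delta cm [ 0.05 -0.29] F [ 0.25  0.47 -0.57] rot [ 0.0012 -0.     -1.    ]
0.092 [ 9.59849e+01  5.88500e-01 -9.00000e-03]
0.096 [ 1.019569e+02  5.890000e-01 -8.000000e-03]
0.1 [ 1.014207e+02  5.890000e-01 -7.000000e-03]
0.104 [ 9.4832e+01  5.8950e-01 -6.0000e-03]
```

Request:
jog_arm(
  rows=[
    {"delta_pos": [-1.3,-3.9,0],"delta_rot": [0,0,0],"grip": 8.5},
    {"delta_pos": [-1.3,-3.9,0],"delta_rot": [0,0,0],"grip": 8.5},
    {"delta_pos": [-1.3,-3.9,0],"delta_rot": [0,0,0],"grip": 8.5},
    {"delta_pos": [-1.3,-3.9,0],"delta_rot": [0,0,0],"grip": 8.5},
    {"delta_pos": [-1.3,-3.9,0],"delta_rot": [0,0,0],"grip": 8.5},
    {"delta_pos": [-1.3,-3.9,0],"delta_rot": [0,0,0],"grip": 8.5},
    {"delta_pos": [-1.3,-3.8,0],"delta_rot": [0,0,0],"grip": 8.5},
    {"delta_pos": [0,0,0],"delta_rot": [0,0,0],"grip": 8.5},
    {"delta_pos": [0,0,0],"delta_rot": [0,0,0],"grip": 8.5},
  ],
)

```text
time: 17.3
tool_pos: [0.4968, -0.2781, 0.2061]
eef_rot: [-2.347, -2.085, 0.001]
force: [0.7, 1.5, 0.0]
width: 0.0853
grip_force: 0.0
```

```bash
python3 look.py .5006 -.2792 .027 .084 t3.png
```

```text
wrist fit [120.       0.4996  -0.2802] px [316. 242.]
tcp [ 0.4968 -0.2781  0.2061] delta cm [ 0.28 -0.21] F [0.66 1.48 0.01] rot [-0.0022  0.0015 -1.    ]
```

View pics/t3.png

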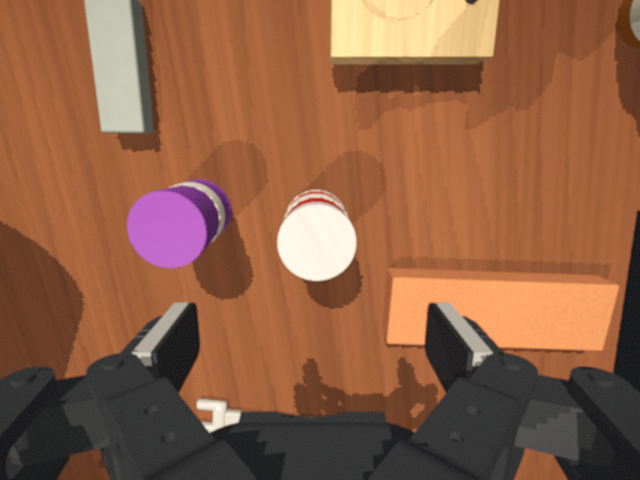

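The red tin T3 is under the tool at (316,242). The purple one at (172,228) is well clear of the left finger.

Request:
jog_arm(
  rows=[
    {"delta_pos": [0.1,0,-3.5],"delta_rot": [0,0,0],"grip": 8.5},
    {"delta_pos": [0,0,-4.5],"delta_rot": [0,0,0],"grip": 8.5},
    {"delta_pos": [0,0,-4.5],"delta_rot": [0,0,0],"grip": 8.5},
    {"delta_pos": [0,0,-2.6],"delta_rot": [0,0,0],"grip": 8.5},
    {"delta_pos": [0,0,-1.0],"delta_rot": [0,0,0],"grip": 8.5},
    {"delta_pos": [0,0,0],"delta_rot": [0,0,0],"grip": 6.5},
    {"delta_pos": [0,0,0],"delta_rot": [0,0,0],"grip": 6.0},
    {"delta_pos": [0,0,0],"delta_rot": [0,0,0],"grip": 5.6},
    {"delta_pos": [0,0,0],"delta_rot": [0,0,0],"grip": 5.0},
    {"delta_pos": [0,0,0],"delta_rot": [0,0,0],"grip": 4.5},
    {"delta_pos": [0,0,0],"delta_rot": [0,0,0],"grip": 4.5},
    {"delta_pos": [0,0,0],"delta_rot": [0,0,0],"grip": 4.5},
    {"delta_pos": [0,0,0.5],"delta_rot": [0,0,0],"grip": 4.5},
    {"delta_pos": [0,0,2],"delta_rot": [0,0,0],"grip": 4.5},
    {"delta_pos": [0,0,3],"delta_rot": [0,0,0],"grip": 4.5},
    {"delta_pos": [0,0,3],"delta_rot": [0,0,0],"grip": 4.5},
    {"delta_pos": [0,0,2.5],"delta_rot": [0,0,0],"grip": 4.5},
    {"delta_pos": [0,0,1],"delta_rot": [0,0,0],"grip": 4.5},
    {"delta_pos": [0,0,0],"delta_rot": [0,0,0],"grip": 4.5},
    {"delta_pos": [0,0,0],"delta_rot": [0,0,0],"grip": 4.5},
  ],
)

```text
time: 19.35
tool_pos: [0.4984, -0.2775, 0.1656]
eef_rot: [-2.346, -2.088, 0.001]
force: [-0.6, 0.2, -1.6]
width: 0.0536
grip_force: 53.1
```

```bash
python3 held2.py
```

```text
F [-0.11 -0.1  -2.46] tcp [ 0.4985 -0.2775  0.1664] w 0.0534 53.139429464936256
-0.004 [[310.0, 304.7], [310.7, 233.1]]
-0.002 [[310.0, 297.9], [310.7, 229.0]]
0 [[310.0, 291.0], [310.7, 225.0]]
[(215, [153, 92, 59]), (217, [152, 90, 56]), (219, [151, 89, 54]), (221, [149, 86, 50]), (223, [150, 88, 55]), (225, [151, 90, 57]), (227, [149, 87, 55]), (229, [184, 162, 145]), (231, [217, 201, 185]), (233, [185, 92, 81]), (235, [179, 36, 29]), (237, [180, 40, 33]), (239, [180, 37, 31]), (241, [181, 67, 54]), (243, [206, 183, 159]), (277, [171, 37, 29]), (279, [177, 116, 104]), (281, [193, 179, 166]), (283, [192, 179, 165]), (285, [193, 180, 167]), (287, [192, 178, 165]), (289, [193, 180, 167]), (291, [192, 178, 164]), (293, [196, 183, 169]), (295, [218, 205, 191]), (297, [222, 209, 194]), (299, [227, 213, 199]), (301, [225, 212, 198]), (303, [224, 211, 196]), (305, [225, 211, 197]), (307, [227, 213, 198]), (309, [225, 211, 197])]
```

T3 is about 2.5 N, so the heaviest is T2, now in pocket 2. Carrying T3 to pocket 3.

Request:
jog_arm(
  rows=[
    {"delta_pos": [0.7,1.5,0],"delta_rot": [0,0,0],"grip": 4.5},
    {"delta_pos": [1.6,3.6,0],"delta_rot": [0,0,0],"grip": 4.5},
    {"delta_pos": [1.8,4.0,0],"delta_rot": [0,0,0],"grip": 4.5},
    {"delta_pos": [1.8,4.0,0],"delta_rot": [0,0,0],"grip": 4.5},
    {"delta_pos": [1.4,3.1,0],"delta_rot": [0,0,0],"grip": 4.5},
    {"delta_pos": [0.7,1.5,0],"delta_rot": [0,0,0],"grip": 4.5},
    {"delta_pos": [0,0,-3.0],"delta_rot": [0,0,0],"grip": 4.5},
    {"delta_pos": [0,0,-3.0],"delta_rot": [0,0,0],"grip": 4.5},
    {"delta_pos": [0,0,-2.0],"delta_rot": [0,0,0],"grip": 4.5},
    {"delta_pos": [0,0,0],"delta_rot": [0,0,0],"grip": 4.5},
    {"delta_pos": [0,0,0],"delta_rot": [0,0,0],"grip": 4.5},
  ],
)

```text
time: 20.85
tool_pos: [0.5786, -0.1006, 0.0873]
eef_rot: [-2.347, -2.089, 0.0]
force: [-0.4, 0.4, -1.4]
width: 0.0534
grip_force: 53.6
```

```bash
python3 - <<'E'
from h import *
s=get_state(); print(s["tool_pos"].round(4),s["force"].round(2))
a=optics.read_camera("wrist"); save(a,"p3w.png")
c=cv2.resize(a[120:320,190:450],(780,600),interpolation=cv2.INTER_CUBIC); save(c,"p3c.png")
E
```

```text
[ 0.5786 -0.1006  0.0873] [-0.36  0.43 -1.42]
```

View pics/p3c.png

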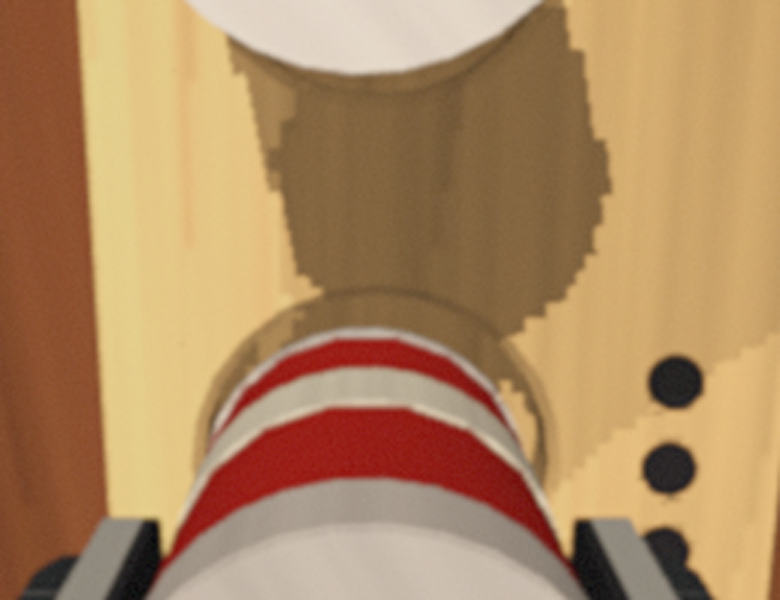

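Request:
jog_arm(
  rows=[
    {"delta_pos": [0.02,0.05,-0.5],"delta_rot": [0,0,0],"grip": 4.5},
    {"delta_pos": [0,0,-0.8],"delta_rot": [0,0,0],"grip": 4.5},
    {"delta_pos": [0,0,-0.7],"delta_rot": [0,0,0],"grip": 4.5},
    {"delta_pos": [0,0,-0.5],"delta_rot": [0,0,0],"grip": 4.5},
    {"delta_pos": [0,0,-0.3],"delta_rot": [0,0,0],"grip": 4.5},
    {"delta_pos": [0,0,-0.15],"delta_rot": [0,0,0],"grip": 4.5},
    {"delta_pos": [0,0,0],"delta_rot": [0,0,0],"grip": 4.5},
  ],
)

```text
time: 21.6
tool_pos: [0.5786, -0.1, 0.0611]
eef_rot: [2.346, 2.088, 0.002]
force: [-13.9, 3.1, 29.4]
width: 0.0535
grip_force: 56.3
```

Request:
jog_arm(
  rows=[
    {"delta_pos": [-0.05,0,0.2],"delta_rot": [0,0,0],"grip": 4.5},
    {"delta_pos": [-0.05,0,0],"delta_rot": [0,0,0],"grip": 4.5},
    {"delta_pos": [0,0,0],"delta_rot": [0,0,0],"grip": 4.5},
  ],
)

```text
time: 21.9
tool_pos: [0.5785, -0.1, 0.0611]
eef_rot: [2.345, 2.088, 0.003]
force: [-4.6, 2.4, 12.9]
width: 0.0533
grip_force: 54.8
```

Request:
jog_arm(
  rows=[
    {"delta_pos": [-0.05,-0.02,0.1],"delta_rot": [0,0,0],"grip": 4.5},
    {"delta_pos": [0,0,0],"delta_rot": [0,0,0],"grip": 5.2},
    {"delta_pos": [0,0,0],"delta_rot": [0,0,0],"grip": 5.5},
    {"delta_pos": [0,0,0],"delta_rot": [0,0,0],"grip": 6.2},
    {"delta_pos": [0,0,0],"delta_rot": [0,0,0],"grip": 8.5},
    {"delta_pos": [0,0,0],"delta_rot": [0,0,0],"grip": 8.5},
    {"delta_pos": [0,0,0],"delta_rot": [0,0,0],"grip": 8.5},
    {"delta_pos": [0,0,0],"delta_rot": [0,0,0],"grip": 8.5},
    {"delta_pos": [0,0,3],"delta_rot": [0,0,0],"grip": 8.5},
    {"delta_pos": [0,0,4.5],"delta_rot": [0,0,0],"grip": 8.5},
    {"delta_pos": [0,0,4.5],"delta_rot": [0,0,0],"grip": 8.5},
    {"delta_pos": [0,0,3],"delta_rot": [0,0,0],"grip": 8.5},
    {"delta_pos": [0,0,0],"delta_rot": [0,0,0],"grip": 8.5},
    {"delta_pos": [0,0,0],"delta_rot": [0,0,0],"grip": 8.5},
  ],
)

```text
time: 23.3
tool_pos: [0.5777, -0.1003, 0.2106]
eef_rot: [2.346, 2.088, 0.001]
force: [-0.5, -0.5, -0.1]
width: 0.0853
grip_force: 0.0
```

```bash
python3 look.py .579 -.102 .027 .096 p3done.png; python3 - <<'E'
from h import *
C=cam("wrist"); im=cv2.imread("pics/p3done.png")[:,:,::-1].copy()
for z in (.096,.100,.104,.108,.114): print(z,fitcircle(C,im,(.579,-.102),.027,z,search=.006))
for z in (.096,.100): print("t2",z,fitcircle(C,im,(.589,-.0085),.027,z,search=.006))
E
```

```text
wrist fit [99.9481  0.578  -0.103 ] px [312. 246.]
tcp [ 0.5777 -0.1003  0.2106] delta cm [ 0.03 -0.27] F [-0.53 -0.49 -0.12] rot [ 1.2e-03 -2.0e-04 -1.0e+00]
0.096 [100.6278   0.5775  -0.1025]
0.1 [99.1087  0.5775 -0.1015]
0.104 [92.8334  0.578  -0.1005]
0.108 [81.6325  0.579  -0.0985]
0.114 [75.9688  0.576  -0.0975]
t2 0.096 [ 9.89114e+01  5.89000e-01 -8.50000e-03]
t2 0.1 [ 9.86354e+01  5.89000e-01 -9.00000e-03]
```

All three tins are seated: lids fit best at z≈0.096, spaced 95 mm apart. Now taking the heaviest (T2) back out of pocket 2.

Request:
jog_arm(
  rows=[
    {"delta_pos": [0.4,3.1,0],"delta_rot": [0,0,0],"grip": 8.5},
    {"delta_pos": [0.4,3.2,0],"delta_rot": [0,0,0],"grip": 8.5},
    {"delta_pos": [0.4,3.1,0],"delta_rot": [0,0,0],"grip": 8.5},
    {"delta_pos": [0,0,0],"delta_rot": [0,0,0],"grip": 8.5},
    {"delta_pos": [0,0,-3.5],"delta_rot": [0,0,0],"grip": 8.5},
    {"delta_pos": [0,0,-4.5],"delta_rot": [0,0,0],"grip": 8.5},
    {"delta_pos": [0,0,-4.0],"delta_rot": [0,0,0],"grip": 8.5},
    {"delta_pos": [0,0,-2.0],"delta_rot": [0,0,0],"grip": 8.5},
    {"delta_pos": [0,0,-1.0],"delta_rot": [0,0,0],"grip": 8.5},
    {"delta_pos": [0,0,0],"delta_rot": [0,0,0],"grip": 6.5},
    {"delta_pos": [0,0,0],"delta_rot": [0,0,0],"grip": 6.0},
    {"delta_pos": [0,0,0],"delta_rot": [0,0,0],"grip": 5.6},
    {"delta_pos": [0,0,0],"delta_rot": [0,0,0],"grip": 5.0},
    {"delta_pos": [0,0,0],"delta_rot": [0,0,0],"grip": 4.5},
    {"delta_pos": [0,0,0],"delta_rot": [0,0,0],"grip": 4.5},
    {"delta_pos": [0,0,0],"delta_rot": [0,0,0],"grip": 4.5},
  ],
  squeeze=55,
)

```text
time: 24.95
tool_pos: [0.5897, -0.0064, 0.0621]
eef_rot: [2.346, 2.088, 0.002]
force: [-5.0, 0.3, 6.6]
width: 0.0533
grip_force: 57.9
```

Request:
jog_arm(
  rows=[
    {"delta_pos": [0,0,0.5],"delta_rot": [0,0,0],"grip": 4.5},
    {"delta_pos": [0,0,1.2],"delta_rot": [0,0,0],"grip": 4.5},
    {"delta_pos": [0,0,2],"delta_rot": [0,0,0],"grip": 4.5},
    {"delta_pos": [0,0,3],"delta_rot": [0,0,0],"grip": 4.5},
    {"delta_pos": [0,0,3],"delta_rot": [0,0,0],"grip": 4.5},
    {"delta_pos": [0,0,3],"delta_rot": [0,0,0],"grip": 4.5},
    {"delta_pos": [0,0,3],"delta_rot": [0,0,0],"grip": 4.5},
    {"delta_pos": [0,0,2],"delta_rot": [0,0,0],"grip": 4.5},
    {"delta_pos": [0,0,1],"delta_rot": [0,0,0],"grip": 4.5},
    {"delta_pos": [0,0,0],"delta_rot": [0,0,0],"grip": 4.5},
    {"delta_pos": [0,0,0],"delta_rot": [0,0,0],"grip": 4.5},
    {"delta_pos": [0,0,0],"delta_rot": [0,0,0],"grip": 4.5},
    {"delta_pos": [0,0,0],"delta_rot": [0,0,0],"grip": 4.5},
  ],
)

```text
time: 26.25
tool_pos: [0.589, -0.0063, 0.246]
eef_rot: [-2.346, -2.088, 0.002]
force: [0.5, 0.1, -7.6]
width: 0.0531
grip_force: 60.3
```

```bash
python3 held2.py | head -1; python3 - <<'E'
from h import *
C=cam("wrist"); im=optics.read_camera("wrist"); save(im,"end.png")
print(fitcircle(C,im,(.6015,.0862),.027,.096,.01)); s=get_state(); print(s["time"],s["joint_velocities"].round(3))
S=cam("scene"); im=optics.read_camera("scene"); save(im,"ends.png")
for c in [(.6015,.0862),(.5775,-.1025)]:
  print([(z,fitcircle(S,im,c,.027,z,.01)) for z in (.096,.106)])
E
```

```text
F [ 0.18 -0.24 -8.68] tcp [ 0.5893 -0.0063  0.2473] w 0.0539 60.275404416024685
[9.37979e+01 6.01500e-01 8.62000e-02]
26.7 [-0.     0.001 -0.     0.     0.002 -0.   ]
[(0.096, array([9.66066e+01, 6.01000e-01, 8.52000e-02])), (0.106, array([9.78613e+01, 6.06500e-01, 8.42000e-02]))]
[(0.096, array([81.5804,  0.577 , -0.1035])), (0.106, array([83.0793,  0.5835, -0.1025]))]
```

Holding 8.7 N, with the tin's bottom at about 0.197 m and the arm still. The other two tins are still in their pockets. Handing in.

```bash
python3 -c "
from cell import job; print(job.finish_job())"
```

```text
the job is handed in; nothing more can be done
None
```

I handed the job in with the heaviest tin (about 0.86 kg, taken back out of pocket 2) held upright and still, its bottom about 0.2 m up, and by my camera fits the other two stand in pockets 1 and 3; no verdict came back, and I viewed 11 pictures, one over the limit of 10.

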